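# Release the grinding jar from its left-hand screw clamp

### The job

Free the steel grinding jar from the bench clamp: the red hexagonal knob has a LEFT-HAND thread, so turn it clockwise (seen from above) all the way until you feel it come up against its stop, which lifts the clamp toe 6 mm off the jar's foot. Then draw the jar out from under the toe along its guide channel, keeping its foot down in the channel until it is clear of the toe, and set it gently down flat inside the blue tray. Do not force anything: let your hand rise with the knob instead of holding it down or pulling at it, do not strain it past its stop, the jar must not be dragged while clamped or rammed into the guides, and the other things on the bench stay where they are.

Things in the scene. Friction and masses are not known exactly. Their poses are not given: they have to be found in the camera images.
- station: Fixed grey clamping station, base plate 230 x 120 x 20 mm; origin at the centre of its underside, on the bench; z up. Its x runs along the guide channel from the open end (-x) to the knob end (+x). Knob axis: vertical, at station x = +60 mm, y = 0. The jar starts clamped at about station x = -35 mm, y = 0, its foot on the plate's top (20 mm up).
- guides: The two fixed aluminium guide rails, 135 mm long (station x -112 to +22 mm), 12 mm wide, tops 32 mm above the bench. The channel between them is 66 mm wide (the jar's foot 64 mm), open upwards and at its -x end. Origin at station x = y = 0, 20 mm above the bench. They must take less than 20 N from the jar.
- knob: Red hexagonal hand knob, 40 mm across flats, 46 mm across corners. Origin on its axis, under its black collar (52 mm wide, 6 mm thick), 86 mm above the bench at the start; the hexagon stands 6 to 36 mm above this origin. At knob yaw 0 two flats face its own +-y, the others at 60 degree steps. Turns stiffly, about 0.35 N m, and stays where it is left.
- knob_grip (a point): Point on the knob's axis, 21 mm above its origin, mid-height of the hexagon. Left-hand thread: clockwise from above loosens; after 0.2 to 1.0 rad of clamping tension, knob, strap and toe rise together 2.6 mm per rad to a springy stop at 6 mm (2.5 to 3.3 rad from the start). The stop pushes back about 10 N m per rad: quit there, never driving the toe past 7 mm. The hand must rise with the knob.
- stud (a joint): Height of the clamp's vertical steel stud, which carries knob and strap and stands on spring washers: 0 when unloaded, positive up, 1 mm per 12 N. Clamping tension draws it up 0.5 to 2.6 mm at the start. A hand that bears down on the knob, or holds it back as it rises, drives it below 0: it must not go below -1.2 mm (14 N), nor above 4.2 mm.
- toe (a point): Middle of the underside of the steel clamp strap at its tip (strap 26 mm wide, 12 mm thick, along station x). At station x = -2 mm; 30 mm above the bench while clamped on the jar's foot, 36 mm when fully loosened. It reaches to station x = -8 mm, about 11 mm over the jar's foot.
- jar: Steel grinding jar with a blue band, 0.4 to 0.8 kg. Rectangular foot 76 (its x) x 64 (its y) x 10 mm, on it a round body 48 mm in diameter up to 60 mm above its underside. Origin at the centre of its underside, z up. Its x lies along the channel at the start. To be clear of the toe its origin must be beyond station x = -50 mm (drawn out 15 mm or more); at station x = -60 mm the whole foot is clear by 14 mm.
- tray: Fixed blue open tray, outside 96 (its x) x 84 (its y) x 16 mm high, walls and floor 5 mm thick; inside 86 x 74 mm. Origin at the centre of its underside on the bench, z up. The jar's foot fits in lengthwise (jar x along tray x, either way round).
- beaker: Empty glass beaker, 68 mm wide, 85 mm high; a bystander, leave alone. Origin at its underside.
- amber_bottle: Capped amber bottle, 60 mm wide, 130 mm high; a bystander, leave alone. Origin at its underside.
- white_jar: White jar with orange cap, 60 mm wide, 70 mm high; a bystander, leave alone. Origin at its underside.
- dish: White ceramic dish, 100 mm wide, 30 mm high; a bystander, leave alone. Origin at its underside.
- spatula: Spatula, 190 mm long; a bystander, leave alone. Origin at its underside.
- stopper: Glass stopper, 28 mm wide, 46 mm high; a bystander, leave alone. Origin at its underside.
- orange_cup: Orange plastic cup, 64 mm wide, 70 mm high; a bystander, leave alone. Origin at its underside.
Mind the look-alikes: they are no part of the job. What is shaped like the jar but green or yellow is not meant.

How it is judged (in metres and radians):
On the way, in this order (a step that is already met when the one before it is completed fails the run):
1. the knob is loosened: the toe has risen at least 5.4 mm, with the jar still in place (z of toe in the frame of station above 0.0354 m and x of jar in the frame of station above -0.045 m and z of jar in the frame of station below 0.023 m), for 0.2 s.
2. the jar is drawn out from under the toe, its foot still down in the channel (x of jar in the frame of station between -0.11 and -0.05 m and z of jar in the frame of station below 0.024 m and y of jar in the frame of station between -0.004 and 0.004 m), for 0.1 s.
At the end, for the whole second after the job is handed in: The jar stands flat and at rest on the floor of the blue tray (within 12 mm of its centre, tilt under 0.06 rad) and the clamp is still fully loosened (toe underside at least 35.4 mm above the bench) (z of toe in the frame of station above 0.0354 m and horizontal distance between jar and tray below 0.012 m and z of jar in the frame of tray between 0.002 and 0.008 m and angle between jar's own z axis and vertical below 0.06 rad and linear speed of jar below 0.02 m/s); the robot touches nothing.
It fails at once if the knob is held or pushed down with about 14 N or more (stud down 1.2 mm) or pulled up hard (stud up 4.2 mm), or strained past its stop (toe more than 7 mm up) (value of joint stud below -0.0012 m or value of joint stud above 0.0042 m or z of toe in the frame of station above 0.037 m).
It fails at once if the jar is dragged more than 5 mm while the toe has not risen 3 mm, or lifted 6 to 20 mm off the plate while still under the toe ((distance of jar from where it was at the start of the episode above 0.005 m and z of toe in the frame of station below 0.033 m) or (z of jar in the frame of station between 0.026 and 0.04 m and x of jar in the frame of station above -0.046 m and horizontal distance between jar and station below 0.05 m)).
It fails at once if the jar is pressed against the guide rails with 20 N or more (contact force between jar and guides above 20 N).
It fails at once if the jar is dropped or banged into the tray (45 N or more) (contact force between jar and tray above 45 N).
It fails at once if a bystander is moved more than 20 mm (distance of any of beaker, amber_bottle, white_jar, dish, spatula, stopper, orange_cup from where it was at the start of the episode above 0.02 m).
It also fails if it takes over 72 s, if anything falls off the work surface, if the arm or the gripper's body presses on something with over 40 N, if the wrist force passes 120 N, or if a joint passes its speed limit or range.

### The arm

A 6-joint arm with a two-finger parallel gripper is mounted at the origin on the work surface. World frame = base frame: x ahead of the robot, y to its left, z up, the work surface at z = 0. Lengths are in mm, angles in degrees, forces in N, time in s.
With the tool pointing down it reaches from about 300 to 850 mm from the base axis. Payload 4.2 kg.
Tool frame: the origin (TCP) lies at the centre of the arm's flange, where the gripper is bolted on; the fingertips stand 191 mm ahead of it and the grasp point (between the pads) lies 172 mm ahead of it; z points along the fingers, x is the direction in which the jaws open and shut, and the axes are right-handed (so a half turn about z gives the same grasp; the last joint's range is limited). The gripper opens to 91 mm and grips with 3 to 60 N. Pads are 32 mm wide; open, the fingers measure 118 mm over their backs; the gripper's body (76 mm by 178 mm) begins 60 mm behind the grasp point.
Start: joints at [-75.057, 18.312, 89.639, -0, 72.044, -1.146], TCP at [159.345, -552.478, 404.776] pointing down, gripper open.
Joint ranges: [-177.97, 177.97], [-48.28, 115.42], [12.27, 149.76], [-77.06, 257.06], [2.81, 150.46], [-146.56, 146.56]. Speed limits (degrees/s): [147.25, 147.25, 180, 180, 180, 180].

### API

Orientations are given as [roll, pitch, yaw] about the fixed x, y, z axes, in that order (R = Rz(yaw) Ry(pitch) Rx(roll)).
In Python, from workcell import telemetry, imaging, env gives the robot as it stands. The module is installed in compiled form; this text tells all that it offers.
- The arm moves only by the tool jog_arm, never from a script. Its argument "series" is a list of rows, each a list of 3 entries, a list of its own where there are three numbers: the shift along the world's x, y, z in mm, then the turn, a rotation vector about the world's x, y, z in rad, then the opening, from 0 (shut) to 1 (fully open). In form: [[[x, y, z], [ax, ay, az], jaw], ...]. A call has exactly 5 rows; each row is the pose to reach, as a shift and turn from the pose measured when the call began; what a row does not reach only later rows make up. A row lasts 1/12 s, in which the tool goes at most 41.7 mm and 7.16 degrees, less where a joint would pass 70% of its speed; a pose out of reach is approached as far as the arm can. A call with a gripper value outside its range is refused whole. The fingers move at their own pace and stop on an object; "squeeze" is the grip in N (left out, the last holds). Time passes only in rows, so rows that repeat a pose let the fingers close, or fill a call up. It gives the time, the measured TCP pose, the force and the opening at its end, in the units of the state.
- telemetry.state(): the state, without advancing time (a new reading comes with each control period).
- imaging.grab_frame(name): name is "scene" or "top" or "wrist"; returns a dict with "pixels" (480x640x3 uint8, red, green, blue), "fov_y" (degrees; the focal length in pixels is half the picture's height over the tangent of half this angle, whatever the lens; pixels are square), "cx", "cy" (the principal point, pixels), "R" (3x3) and "t" (3): a world point X has camera coordinates R X + t; the wrist camera has in their place "T_tool_cam" (4x4, takes a point from camera to tool coordinates, whose origin is the TCP and whose axes are the tool frame's). Camera axes: x right, y down, z forward; pixel columns grow to the right and rows downward; lengths in mm; the calibration is good to about 2 mm. A picture is of the moment at which its call begins: read the wrist's pose just before it. There is no depth.
- env.job_done(): hands the job in, once; it reports no verdict.
The state is a dict: "time_s": time; "qpos": joint angles; "qvel": joint speeds; "effort": joint torques, N m; "ee_pos": TCP position; "ee_rot": TCP orientation; "force": force on the tool from outside, world axes, zero at the start; "torque": the same for the moment, N m; "gripper_width": finger opening in mm.
Only numpy, scipy, OpenCV 4.12 (cv2) and the standard library are available. Lean on these libraries where they do the work, as an engineer would, in place of code of your own. Each camera call takes 0.05 s, during which the arm holds its last target.

## Working session

There is one attempt and no reset: what is moved stays moved. The work goes in short steps, Python scripts to look and compute and a tool call to move; the robot and the scene stay as the last step left them, time stands still between calls to the robot, and variables do not carry over. Pictures are saved under pics/ and viewed, and the job is handed in when it is done.

Besides the shell and the picture viewer there is one more tool, called after "Call:" as a command line: name --argument value ..., lists and objects as JSON in quotes. jog_arm: Moves the arm, as the interface text tells. Its arguments: {"type":"object","properties":{"series":{"type":"array"},"squeeze":{"type":"number"}},"required":["series"]}

```bash
mkdir -p pics
cat > h.py <<'E'
import numpy as np, cv2
from workcell import telemetry, imaging, env
def K(f):
    h=f['pixels'].shape[0]; F=h/2/np.tan(np.radians(f['fov_y'])/2); return F
def snap(name,fn):
    f=imaging.grab_frame(name); cv2.imwrite('pics/'+fn,cv2.cvtColor(f['pixels'],cv2.COLOR_RGB2BGR)); 
    np.save('pics/'+fn[:-4]+'.npy',f,allow_pickle=True); return f
def load(fn): return np.load('pics/'+fn+'.npy',allow_pickle=True).item()
def back(f,u,v,z):
    F=K(f); R=np.array(f['R']);t=np.array(f['t']); c=-R.T@t
    d=R.T@np.array([(u-f['cx'])/F,(v-f['cy'])/F,1]); return c+d*(z-c[2])/d[2]
def proj(f,X):
    p=np.array(f['R'])@np.array(X)+np.array(f['t']); F=K(f); return f['cx']+F*p[0]/p[2], f['cy']+F*p[1]/p[2]
E
python3 - <<'E'
from h import *
print(telemetry.state())
for n in ['scene','top','wrist']:
    f=snap(n,n+'0.png'); print(n,{k:np.round(v,3).tolist() for k,v in f.items() if k!='pixels'})
E
```

```text
{'time_s': 0.0, 'qpos': array([-7.50579826e+01,  1.83506183e+01,  8.97056488e+01, -6.01067043e-04,
        7.20429061e+01, -1.14643138e+00]), 'qvel': array([-0.0555402 ,  0.01407014, -0.10426912, -0.03290331, -0.07087817,
        0.05778255]), 'effort': array([ 3.91758018e-03, -4.12450361e+01, -2.31973958e+01,  7.30143813e-02,
        4.58788988e-02, -1.44098408e-04]), 'ee_pos': array([ 159.2962104 , -552.32173314,  403.93537141]), 'ee_rot': array([-1.79998587e+02,  9.91647775e-02, -7.39113642e+01]), 'force': array([0.03773843, 0.08984235, 0.30327447]), 'torque': array([-0.00500629,  0.02865676, -0.00110184]), 'gripper_width': 91.38879461651305}
scene {'fov_y': 53.251, 'cx': 306.747, 'cy': 240.759, 'R': [[-0.685, 0.728, 0.001], [0.413, 0.389, -0.824], [-0.6, -0.564, -0.567]], 't': [365.423, -131.107, 1588.379]}
top {'fov_y': 49.208, 'cx': 311.444, 'cy': 250.888, 'R': [[-0.008, -1.0, 0.009], [-0.996, 0.007, -0.084], [0.084, -0.01, -0.996]], 't': [-2.817, 524.546, 1215.376]}
wrist {'fov_y': 70.327, 'cx': 320.255, 'cy': 243.867, 'T_tool_cam': [[1.0, 0.0, -0.001, 0.241], [-0.0, 0.966, 0.258, -72.217], [0.001, -0.258, 0.966, 20.197], [0.0, 0.0, 0.0, 1.0]]}
```

View pics/top0.png

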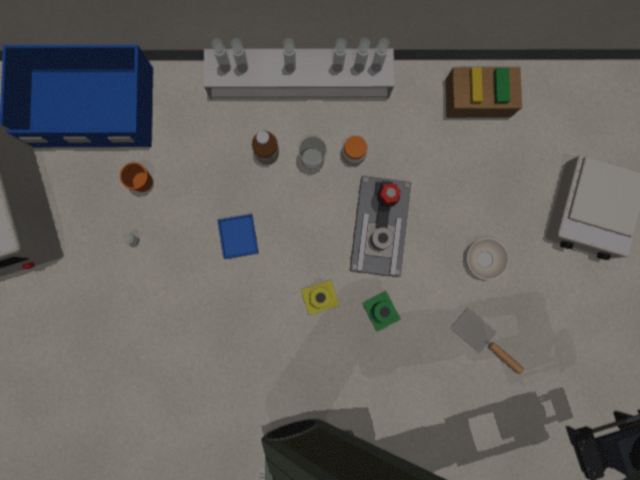

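View pics/scene0.png

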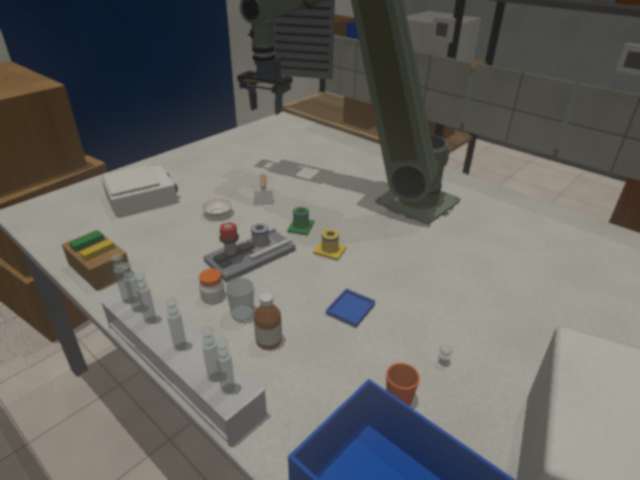

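The top picture shows the station at about (383,227), with the red knob at (390,194) and the steel jar at (380,238). The small blue tray is at (238,237). The jar look-alikes are yellow at (320,297) and green at (382,311). The jar I want is the grey one standing in the channel. The big blue box at (75,95) isn't the tray: it is far too large. I'll enlarge to confirm.

Run:
```python
from h import *
f=load('top0'); im=cv2.cvtColor(f['pixels'],cv2.COLOR_RGB2BGR)
a=cv2.resize(im[165:285,340:425],None,fx=5,fy=5,interpolation=cv2.INTER_CUBIC)
b=cv2.resize(im[205:265,210:270],None,fx=6,fy=6,interpolation=cv2.INTER_CUBIC)
o=np.zeros((600,800,3),np.uint8); o[:600,:425]=a; o[:360,430:790]=b; cv2.imwrite('pics/c1.png',o)
```

```text
(no output)
```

View pics/c1.png

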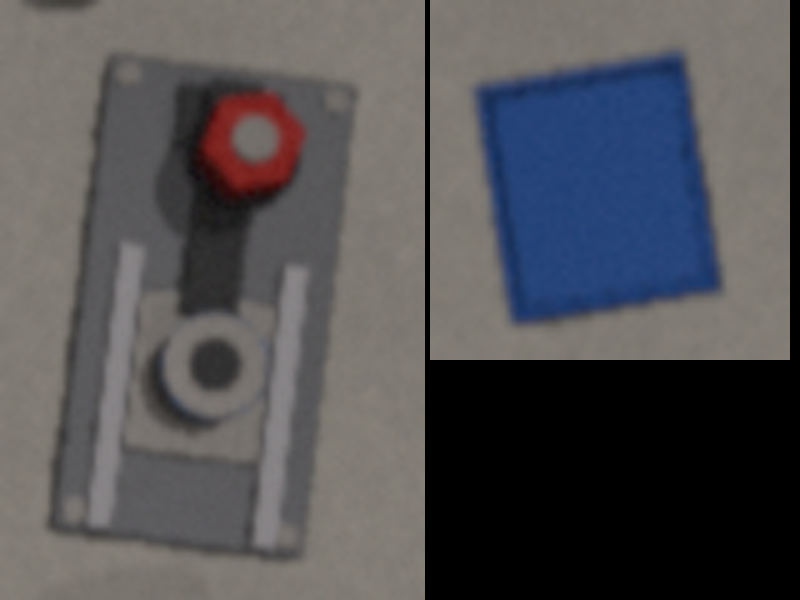

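The crop confirms the steel-grey jar with its foot in the channel, the dark strap reaching over it, and the red hex knob. The tray's rim corners are clear too. Next I compute poses.

Run:
```python
from h import *
f=load('top0')
def cp(x,y,s=5,ox=340,oy=165): return (x+.5)/s-.5+ox,(y+.5)/s-.5+oy
S=np.array([back(f,*cp(*p),20) for p in [(108,55),(357,85),(300,557),(50,525)]])
print(S.round(1),S.mean(0)); e=lambda a,b:np.linalg.norm(S[a]-S[b])
print([e(0,1),e(1,2),e(2,3),e(3,0)]); ax=(S[0]+S[1]-S[2]-S[3]);print('yaw',np.degrees(np.arctan2(ax[1],ax[0])))
S=np.array([back(f,*cp(x-430,y,6,210,205),16) for x,y in [(475,88),(685,52),(722,290),(512,325)]])
print(S.round(1),S.mean(0)); print([e(0,1),e(1,2),e(2,3),e(3,0)])
ax=(S[0]+S[1]-S[2]-S[3]);print('yaw',np.degrees(np.arctan2(ax[1],ax[0])))
print('knobtop',back(f,*cp(253,143),122)); print('jar top',back(f,*cp(215,367),80))
for n,p,z in [('amber',(265,140),130),('beaker',(312,150),85),('white',(355,150),70),('dish',(486,260),30),('yellow',(320,297),0),('green',(382,311),0),('stopper',(133,238),20),('cup',(136,176),40)]:
    print(n,back(f,*p,z).round())
```

```text
[[ 704.9 -127.3   20. ]
 [ 689.6 -246.5   20. ]
 [ 463.8 -214.2   20. ]
 [ 479.8  -96.3   20. ]] [ 584.52847381 -171.06553599   20.        ]
[np.float64(120.17875403955848), np.float64(228.13929095324895), np.float64(118.91408428297274), np.float64(227.25686647900272)]
yaw -7.978433691949336
[[602.2 217.4  16. ]
 [616.1 134.2  16. ]
 [521.1 119.4  16. ]
 [507.8 202.1  16. ]] [561.76587135 168.26650802  16.        ]
[np.float64(84.36534865496024), np.float64(96.13677236503042), np.float64(83.77579562698705), np.float64(95.58846796344278)]
yaw 9.013290827816256
knobtop [ 641.87838054 -179.32210838  122.        ]
jar top [ 547.73208331 -166.92165028   80.        ]
amber [760.  94. 130.]
beaker [750.  -9.  85.]
white [ 754. -108.   70.]
dish [ 500. -417.   30.]
yellow [416. -26.   0.]
green [ 381. -174.    0.]
stopper [558. 415.  20.]
cup [702. 404.  40.]
```

Call:
jog_arm --series '[[[32, 25, 0], [0, 0, 0.12], 1], [[64, 50, 0], [0, 0, 0.24], 1], [[97, 74, 0], [0, 0, 0.36], 1], [[129, 99, 0], [0, 0, 0.48], 1], [[161, 124, 0], [0, 0, 0.6], 1]]'

```text
time_s: 0.57
ee_pos: [321.4, -427.0, 403.9]
ee_rot: [-180.0, 0.1, -39.2]
force: [0.0, 0.9, -0.1]
gripper_width: 91.3
```

Call:
jog_arm --series '[[[32, 25, 0], [0, 0, 0.12], 1], [[64, 50, 0], [0, 0, 0.24], 1], [[97, 74, 0], [0, 0, 0.36], 1], [[129, 99, 0], [0, 0, 0.48], 1], [[161, 124, 0], [0, 0, 0.6], 1]]'

```text
time_s: 0.98
ee_pos: [483.7, -301.4, 403.7]
ee_rot: [-180.0, 0.1, -4.5]
force: [0.5, -1.0, 0.2]
gripper_width: 91.2
```

Call:
jog_arm --series '[[[32, 25, 0], [0, 0, 0.12], 1], [[64, 50, 0], [0, 0, 0.24], 1], [[97, 74, 0], [0, 0, 0.36], 1], [[110, 90, 0], [0, 0, 0.48], 1], [[120, 100, 0], [0, 0, 0.6], 1]]'

```text
time_s: 1.4
ee_pos: [605.5, -199.0, 402.8]
ee_rot: [-179.9, 0.1, 30.4]
force: [-0.6, 0.3, -0.5]
gripper_width: 91.1
```

Call:
jog_arm --series '[[[8, 4, 0], [0, 0, 0.12], 1], [[16, 8, 0], [0, 0, 0.24], 1], [[24, 12, 0], [0, 0, 0.36], 1], [[32, 16, 0], [0, 0, 0.48], 1], [[38, 20, 0], [0, 0, 0.6], 1]]'

```text
time_s: 1.82
ee_pos: [644.2, -178.6, 402.2]
ee_rot: [-179.9, 0.1, 65.1]
force: [0.8, 0.5, 0.4]
gripper_width: 91.3
```

Call:
jog_arm --series '[[[0, 0, -10], [0, 0, 0.1], 1], [[0, 0, -20], [0, 0, 0.2], 1], [[0, 0, -25], [0, 0, 0.27], 1], [[0, 0, -30], [0, 0, 0.27], 1], [[0, 0, -30], [0, 0, 0.27], 1]]'

```text
time_s: 2.23
ee_pos: [644.0, -178.5, 370.6]
ee_rot: [-179.7, 0.1, 80.5]
force: [-1.1, -0.3, -0.1]
gripper_width: 91.3
```

```bash
cat >> h.py <<'E'
from scipy.spatial.transform import Rotation as Ro
def wsnap(fn):
    s=telemetry.state(); f=imaging.grab_frame('wrist')
    R=Ro.from_euler('xyz',s['ee_rot'],degrees=True).as_matrix(); T=np.eye(4);T[:3,:3]=R;T[:3,3]=s['ee_pos']
    W=T@np.array(f['T_tool_cam']); Rc=W[:3,:3].T; f['R']=Rc; f['t']=-Rc@W[:3,3]; f['state']=s
    cv2.imwrite('pics/'+fn,cv2.cvtColor(f['pixels'],cv2.COLOR_RGB2BGR)); np.save('pics/'+fn[:-4]+'.npy',f,allow_pickle=True); return f
E
python3 - <<'E'
from h import *
f=wsnap('w1.png'); s=f['state']; print(s['qpos'],s['ee_pos'],s['ee_rot'])
print(proj(f,[643.9,-179.4,122]))
E
```

```text
[-16.45019955  28.0138169   79.17490794  -0.15008616  73.09458343
 -96.87843883] [ 643.97435775 -178.53294208  370.59525163] [-1.79701504e+02  1.08414373e-01  8.04725207e+01]
(np.float64(319.96788262629957), np.float64(262.0492640548387))
```

View pics/w1.png

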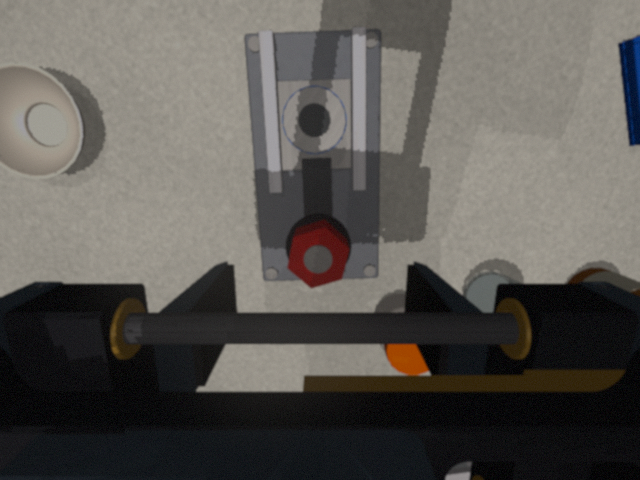

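The wrist view shows the knob at about (318,258) and the jar at (314,120). I'll enlarge the knob to get its yaw.

Run:
```python
from h import *
f=load('w1'); im=cv2.cvtColor(f['pixels'],cv2.COLOR_RGB2BGR)
a=cv2.resize(im[205:295,265:370],None,fx=6,fy=6,interpolation=cv2.INTER_CUBIC)
a=cv2.convertScaleAbs(a,alpha=2)
cv2.imwrite('pics/c2.png',a)
```

```text
(no output)
```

View pics/c2.png

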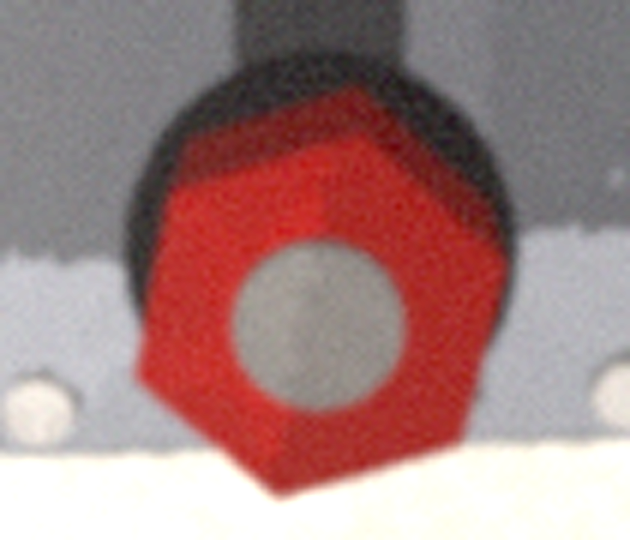

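Run:
```python
from h import *
f=load('w1')
P=np.array([back(f,(x+.5)/6-.5+265,(y+.5)/6-.5+205,122) for x,y in [(175,185),(365,135),(507,260),(465,440),(280,495),(138,375)]])
c=P.mean(0); print(c, [np.linalg.norm(p-c).round(1) for p in P])
a=[np.degrees(np.arctan2(p[1]-c[1],p[0]-c[0])) for p in P]; print(np.round(a,1)); m=np.mod(a,60); m=np.degrees(np.angle(np.mean(np.exp(1j*np.radians(np.array(a)*6)))))/6; print('corner dir mod60',m,'flat',m+30)
print('screw',back(f,(320+.5)/6-.5+265,(325+.5)/6-.5+205,122))
```

```text
[ 640.36479378 -180.06861115  122.        ] [np.float64(23.1), np.float64(22.3), np.float64(22.6), np.float64(22.8), np.float64(22.8), np.float64(22.8)]
[-142.8  157.6   98.4   38.7  -22.2  -81.3]
corner dir mod60 -21.959178024418247 flat 8.040821975581753
screw [ 641.26823387 -180.41884648  122.        ]
```

Call:
jog_arm --series '[[[-1, -0.5, -10], [0, 0, -0.08], 1], [[-2, -1, -20], [0, 0, -0.16], 1], [[-2.7, -1.5, -30], [0, 0, -0.218], 1], [[-2.7, -1.5, -40], [0, 0, -0.218], 1], [[-2.7, -1.5, -45], [0, 0, -0.218], 1]]'

```text
time_s: 2.7
ee_pos: [641.2, -180.1, 325.4]
ee_rot: [-179.7, 0.1, 68.0]
force: [0.1, 0.5, -0.1]
gripper_width: 91.2
```

Run:
```python
from h import *
f=wsnap('w2.png'); s=f['state']; print(s['qpos'],s['ee_pos'],s['ee_rot'],s['force'],s['torque'])
print(proj(f,[641.3,-180,122]))
im=cv2.cvtColor(f['pixels'],cv2.COLOR_RGB2BGR)
a=cv2.resize(im[190:350,220:420],None,fx=3.7,fy=3.7,interpolation=cv2.INTER_CUBIC)
cv2.imwrite('pics/c3.png',cv2.convertScaleAbs(a,alpha=2))
```

```text
[-16.6613361   29.56449257  83.22447035  -0.10216584  67.50819997
 -84.63853261] [ 641.2021872  -180.14347932  325.43552163] [-1.79712906e+02  1.21547915e-01  6.80168295e+01] [ 0.14219053  0.46398355 -0.07153676] [ 0.03659055 -0.13229977  0.03073695]
(np.float64(321.77387591131185), np.float64(285.71900362958377))
```

View pics/c3.png

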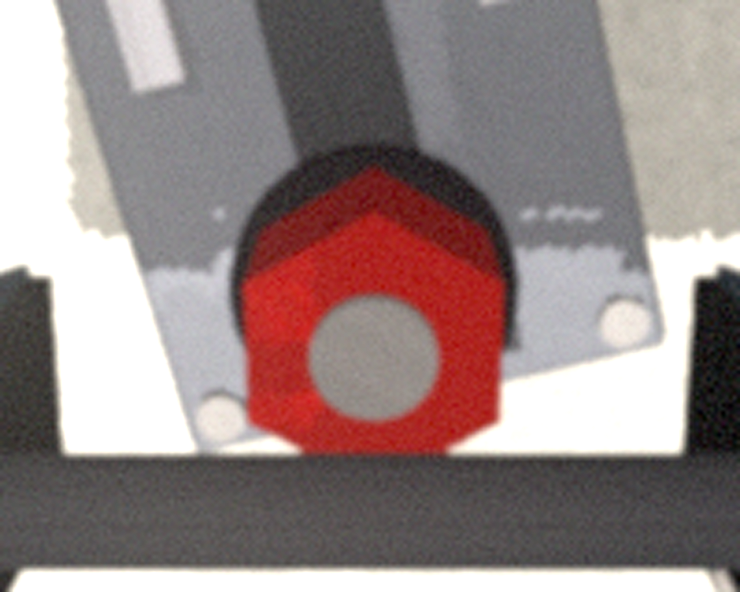

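The view shows the knob flats parallel to the pads and centred, with the screw at about (321,286) against (322,286) predicted. Descending.

Call:
jog_arm --series '[[[0, 0, -10], [0.004, 0, 0], 1], [[0, 0, -20], [0.004, 0, 0], 1], [[0, 0, -30], [0.004, 0, 0], 1], [[0, 0, -38], [0.004, 0, 0], 1], [[0, 0, -38], [0.004, 0, 0], 1]]'

```text
time_s: 3.17
ee_pos: [640.6, -179.9, 284.1]
ee_rot: [-179.3, -0.1, 68.0]
force: [-0.2, -0.3, -0.3]
gripper_width: 91.4
```

Call:
jog_arm --series '[[[0, 0, -1], [0, 0, 0], 0.8], [[0, 0, -1], [0, 0, 0], 0.65], [[0, 0, -1], [0, 0, 0], 0.58], [[0, 0, -1], [0, 0, 0], 0.52], [[0, 0, -1], [0, 0, 0], 0.5]]' --squeeze 10

```text
time_s: 3.58
ee_pos: [640.7, -179.9, 283.7]
ee_rot: [-179.4, -0.1, 68.0]
force: [-0.3, -0.4, -0.3]
gripper_width: 60.7
```

```bash
cat > st.py <<'E'
from h import *
s=telemetry.state()
for k in ['time_s','qpos','ee_pos','ee_rot','force','torque','gripper_width']: print(k,np.round(s[k],3))
E
python3 st.py
```

```text
time_s 3.583
qpos [-16.702  31.531  86.175   0.137  62.926 -84.804]
ee_pos [ 640.69  -179.908  283.682]
ee_rot [-1.7936e+02 -6.4000e-02  6.8039e+01]
force [-0.26  -0.427 -0.268]
torque [ 0.121 -0.137 -0.013]
gripper_width 60.74
```

Call:
jog_arm --series '[[[0.4, 0, 2], [-0.011, 0, 0], 0.6], [[0.4, 0, 3.5], [-0.011, 0, 0], 0.55], [[0.4, 0, 3.5], [-0.011, 0, 0], 0.5], [[0.4, 0, 3.5], [-0.011, 0, 0], 0.4], [[0.4, 0, 3.5], [-0.011, 0, 0], 0.35]]' --squeeze 10

```text
time_s: 4.0
ee_pos: [641.4, -179.3, 287.6]
ee_rot: [-179.6, 0.4, 68.0]
force: [1.9, 3.9, 1.8]
gripper_width: 39.6
```

```bash
python3 st.py
```

```text
time_s 4.0
qpos [-16.527  31.333  85.917  -0.405  63.141 -84.357]
ee_pos [ 641.433 -179.284  287.601]
ee_rot [-179.645    0.397   68.015]
force [1.934 3.938 1.772]
torque [ 0.757 -0.433 -0.02 ]
gripper_width 39.576
```

Call:
jog_arm --series '[[[0.1, 0.3, 0], [0, 0, 0], 0.3], [[0.2, 0.5, 0], [0, 0, 0], 0.3], [[0.2, 0.5, 0], [0, 0, 0], 0.3], [[0.2, 0.5, 0], [0, 0, 0], 0.3], [[0.2, 0.5, 0], [0, 0, 0], 0.3]]' --squeeze 50

```text
time_s: 4.42
ee_pos: [641.5, -179.0, 287.6]
ee_rot: [-179.6, 0.4, 68.0]
force: [0.5, -1.1, 1.0]
gripper_width: 39.6
```

```bash
python3 st.py
```

```text
time_s 4.417
qpos [-16.496  31.337  85.912  -0.439  63.149 -84.314]
ee_pos [ 641.528 -179.021  287.585]
ee_rot [-179.642    0.428   68.019]
force [ 0.531 -1.059  1.032]
torque [-0.111 -0.101  0.003]
gripper_width 39.586
```

Call:
jog_arm --series '[[[0, 0, 0], [0, 0, -0.05], 0.3], [[0, 0, 0], [0, 0, -0.1], 0.3], [[0, 0, 0], [0, 0, -0.15], 0.3], [[0, 0, 0], [0, 0, -0.2], 0.3], [[0, 0, 0], [0, 0, -0.2], 0.3]]'

```text
time_s: 4.83
ee_pos: [641.7, -179.0, 287.6]
ee_rot: [-179.7, 0.4, 56.5]
force: [0.1, 0.6, 1.0]
gripper_width: 39.8
```

```bash
python3 st.py
```

```text
time_s 4.833
qpos [-16.51   31.352  85.874  -0.334  63.219 -72.864]
ee_pos [ 641.65  -178.983  287.648]
ee_rot [-179.662    0.415   56.506]
force [0.087 0.62  1.013]
torque [-0.036 -0.183 -0.376]
gripper_width 39.839
```

Call:
jog_arm --series '[[[0, 0, 0], [0, 0, -0.05], 0.3], [[0, 0, 0], [0, 0, -0.1], 0.3], [[0, 0, 0], [0, 0, -0.15], 0.3], [[0, 0, 0], [0, 0, -0.2], 0.3], [[0, 0, 0], [0, 0, -0.2], 0.3]]'

```text
time_s: 5.25
ee_pos: [641.8, -179.0, 287.8]
ee_rot: [-179.7, 0.4, 45.1]
force: [0.3, -0.1, 1.8]
gripper_width: 39.6
```

```bash
python3 st.py
```

```text
time_s 5.25
qpos [-16.531  31.359  85.843  -0.227  63.261 -61.479]
ee_pos [ 641.754 -179.014  287.759]
ee_rot [-179.689    0.399   45.052]
force [ 0.26  -0.053  1.76 ]
torque [-0.128 -0.208 -0.294]
gripper_width 39.634
```

Call:
jog_arm --series '[[[0, 0, 0.1], [0, 0, -0.05], 0.3], [[0, 0, 0.2], [0, 0, -0.1], 0.3], [[0, 0, 0.3], [0, 0, -0.15], 0.3], [[0, 0, 0.4], [0, 0, -0.2], 0.3], [[0, 0, 0.4], [0, 0, -0.2], 0.3]]'

```text
time_s: 5.67
ee_pos: [641.9, -179.1, 287.9]
ee_rot: [-179.7, 0.4, 33.6]
force: [1.0, -0.0, -0.4]
gripper_width: 39.5
```

```bash
python3 st.py
```

```text
time_s 5.667
qpos [-16.554  31.366  85.805  -0.117  63.298 -50.138]
ee_pos [ 641.903 -179.082  287.912]
ee_rot [-179.706    0.381   33.638]
force [ 0.962 -0.046 -0.413]
torque [-0.232 -0.442 -0.265]
gripper_width 39.504
```

Call:
jog_arm --series '[[[0, 0, 0], [0, 0, -0.05], 0.3], [[0, 0, 0.05], [0, 0, -0.1], 0.3], [[0, 0, 0.1], [0, 0, -0.15], 0.3], [[0, 0, 0.15], [0, 0, -0.2], 0.3], [[0, 0, 0.15], [0, 0, -0.2], 0.3]]'

```text
time_s: 6.08
ee_pos: [642.0, -179.2, 288.0]
ee_rot: [-179.7, 0.4, 22.3]
force: [0.4, -0.1, -0.6]
gripper_width: 39.6
```

```bash
python3 st.py
```

```text
time_s 6.083
qpos [-1.6579e+01  3.1370e+01  8.5790e+01 -1.8000e-02  6.3297e+01 -3.8836e+01]
ee_pos [ 641.995 -179.172  287.961]
ee_rot [-179.726    0.366   22.267]
force [ 0.361 -0.088 -0.622]
torque [-0.24  -0.322 -0.126]
gripper_width 39.628
```

Call:
jog_arm --series '[[[0, 0, 0], [0, 0, -0.05], 0.3], [[0, 0, 0.05], [0, 0, -0.1], 0.3], [[0, 0, 0.1], [0, 0, -0.15], 0.3], [[0, 0, 0.15], [0, 0, -0.2], 0.3], [[0, 0, 0.2], [0, 0, -0.25], 0.3]]'

```text
time_s: 6.5
ee_pos: [642.1, -179.3, 288.5]
ee_rot: [-179.8, 0.3, 8.0]
force: [0.8, -0.1, 1.6]
gripper_width: 39.6
```

```bash
python3 st.py
```

```text
time_s 6.5
qpos [-1.6603e+01  3.1347e+01  8.5754e+01  8.5000e-02  6.3298e+01 -2.4679e+01]
ee_pos [ 642.143 -179.266  288.457]
ee_rot [-179.765    0.331    8.039]
force [ 0.812 -0.061  1.625]
torque [-0.18  -0.26   0.431]
gripper_width 39.649
```

Call:
jog_arm --series '[[[0, 0, 0.3], [0, 0, -0.06], 0.3], [[0, 0, 0.5], [0, 0, -0.12], 0.3], [[0, 0, 0.65], [0, 0, -0.18], 0.3], [[0, 0, 0.8], [0, 0, -0.24], 0.3], [[0, 0, 0.95], [0, 0, -0.3], 0.3]]'

```text
time_s: 6.92
ee_pos: [642.3, -179.4, 289.4]
ee_rot: [-179.8, 0.3, -9.1]
force: [1.7, -1.7, 0.3]
gripper_width: 39.8
```

```bash
python3 st.py
```

```text
time_s 6.917
qpos [-16.631  31.301  85.691   0.179  63.323  -7.63 ]
ee_pos [ 642.314 -179.439  289.386]
ee_rot [-179.8      0.292   -9.082]
force [ 1.668 -1.668  0.315]
torque [-0.284 -0.317  0.331]
gripper_width 39.826
```

Call:
jog_arm --series '[[[0.1, -0.1, 0.16], [0, 0, -0.06], 0.3], [[0.15, -0.15, 0.32], [0, 0, -0.12], 0.3], [[0.15, -0.15, 0.48], [0, 0, -0.18], 0.3], [[0.15, -0.15, 0.64], [0, 0, -0.24], 0.3], [[0.15, -0.15, 0.8], [0, 0, -0.3], 0.3]]'

```text
time_s: 7.33
ee_pos: [642.5, -179.7, 290.1]
ee_rot: [-179.8, 0.3, -26.2]
force: [0.4, -1.6, -0.5]
gripper_width: 39.7
```

```bash
python3 st.py
```

```text
time_s 7.333
qpos [-16.661  31.272  85.626   0.25   63.341   9.433]
ee_pos [ 642.541 -179.703  290.139]
ee_rot [-179.819    0.272  -26.207]
force [ 0.413 -1.569 -0.459]
torque [-0.159 -0.185  0.298]
gripper_width 39.746
```

Turned 94° (1.65 rad) so far, with forces small. Continuing.

Call:
jog_arm --series '[[[0, -0.1, 0.16], [0, 0, -0.06], 0.3], [[0, -0.15, 0.32], [0, 0, -0.12], 0.3], [[0, -0.15, 0.48], [0, 0, -0.18], 0.3], [[0, -0.15, 0.64], [0, 0, -0.24], 0.3], [[0, -0.15, 0.8], [0, 0, -0.3], 0.3]]'

```text
time_s: 7.75
ee_pos: [642.6, -180.0, 290.9]
ee_rot: [-179.8, 0.2, -43.3]
force: [2.0, -0.7, 0.4]
gripper_width: 39.6
```

```bash
python3 st.py
```

```text
time_s 7.75
qpos [-16.692  31.227  85.582   0.291  63.328  26.51 ]
ee_pos [ 642.649 -180.012  290.931]
ee_rot [-179.829    0.239  -43.332]
force [ 1.982 -0.736  0.391]
torque [-0.128 -0.179  0.322]
gripper_width 39.622
```

Call:
jog_arm --series '[[[0.1, 0, 0.16], [0, 0, -0.06], 0.3], [[0.2, 0, 0.32], [0, 0, -0.12], 0.3], [[0.2, 0, 0.48], [0, 0, -0.18], 0.3], [[0.2, 0, 0.64], [0, 0, -0.24], 0.3], [[0.2, 0, 0.8], [0, 0, -0.3], 0.3]]'

```text
time_s: 8.17
ee_pos: [642.8, -180.3, 291.7]
ee_rot: [-179.9, 0.2, -60.5]
force: [0.6, -1.3, -0.7]
gripper_width: 39.8
```

```bash
python3 st.py
```

```text
time_s 8.167
qpos [-16.708  31.191  85.528   0.278  63.341  43.625]
ee_pos [ 642.79  -180.279  291.687]
ee_rot [-179.862    0.215  -60.458]
force [ 0.614 -1.315 -0.698]
torque [-0.16  -0.041  0.336]
gripper_width 39.795
```

Call:
jog_arm --series '[[[0, -0.1, 0.1], [0, 0, -0.05], 0.3], [[0, -0.1, 0.23], [0, 0, -0.1], 0.3], [[0, -0.1, 0.36], [0, 0, -0.15], 0.3], [[0, -0.1, 0.49], [0, 0, -0.2], 0.3], [[0, -0.1, 0.62], [0, 0, -0.25], 0.3]]'

```text
time_s: 8.58
ee_pos: [642.8, -180.6, 292.3]
ee_rot: [-179.9, 0.2, -74.7]
force: [-0.2, -1.0, 0.7]
gripper_width: 39.7
```

```bash
python3 st.py
```

```text
time_s 8.583
qpos [-16.729  31.153  85.501   0.261  63.338  57.853]
ee_pos [ 642.784 -180.573  292.311]
ee_rot [-179.869    0.193  -74.699]
force [-0.16  -0.988  0.699]
torque [-0.072 -0.05   0.399]
gripper_width 39.721
```

Call:
jog_arm --series '[[[0, -0.1, 0.18], [0, 0, -0.04], 0.3], [[0, -0.1, 0.29], [0, 0, -0.08], 0.3], [[0, -0.1, 0.39], [0, 0, -0.12], 0.3], [[0, -0.1, 0.5], [0, 0, -0.16], 0.3], [[0, -0.1, 0.6], [0, 0, -0.2], 0.3]]'

```text
time_s: 9.0
ee_pos: [642.8, -180.8, 292.8]
ee_rot: [-179.9, 0.2, -86.1]
force: [0.7, -1.1, 0.5]
gripper_width: 39.9
```

```bash
python3 st.py
```

```text
time_s 9.0
qpos [-16.746  31.122  85.473   0.239  63.357  69.197]
ee_pos [ 642.757 -180.832  292.845]
ee_rot [-179.879    0.182  -86.05 ]
force [ 0.67  -1.145  0.473]
torque [-0.006 -0.087  0.319]
gripper_width 39.865
```

Call:
jog_arm --series '[[[0, -0.1, 0.12], [0, 0, -0.04], 0.3], [[0, -0.1, 0.24], [0, 0, -0.08], 0.3], [[0, -0.1, 0.34], [0, 0, -0.12], 0.3], [[0, -0.1, 0.44], [0, 0, -0.16], 0.3], [[0, -0.1, 0.54], [0, 0, -0.2], 0.3]]'

```text
time_s: 9.42
ee_pos: [642.7, -181.1, 293.4]
ee_rot: [-179.9, 0.2, -97.4]
force: [-0.4, -1.7, 0.4]
gripper_width: 39.6
```

```bash
python3 st.py
```

```text
time_s 9.417
qpos [-16.762  31.091  85.449   0.211  63.381  80.546]
ee_pos [ 642.691 -181.072  293.356]
ee_rot [-1.79891e+02  1.73000e-01 -9.74020e+01]
force [-0.366 -1.734  0.42 ]
torque [-0.008 -0.156  0.404]
gripper_width 39.614
```

Call:
jog_arm --series '[[[0, -0.1, 0.08], [0, 0, -0.02], 0.3], [[0, -0.15, 0.14], [0, 0, -0.04], 0.3], [[0, -0.15, 0.2], [0, 0, -0.06], 0.3], [[0, -0.15, 0.25], [0, 0, -0.08], 0.3], [[0, -0.15, 0.3], [0, 0, -0.1], 0.3]]'

```text
time_s: 9.83
ee_pos: [642.7, -181.2, 293.6]
ee_rot: [-179.9, 0.2, -103.2]
force: [0.2, -0.4, 0.1]
gripper_width: 39.9
```

```bash
python3 st.py
```

```text
time_s 9.833
qpos [-16.774  31.078  85.433   0.199  63.401  86.329]
ee_pos [ 642.658 -181.232  293.612]
ee_rot [-1.79900e+02  1.72000e-01 -1.03193e+02]
force [ 0.209 -0.408  0.122]
torque [ 0.179 -0.144  0.387]
gripper_width 39.949
```

Call:
jog_arm --series '[[[0, 0, 0.06], [0, 0, -0.02], 0.3], [[0, -0.05, 0.11], [0, 0, -0.04], 0.3], [[0, -0.05, 0.16], [0, 0, -0.06], 0.3], [[0, -0.05, 0.21], [0, 0, -0.08], 0.3], [[0, -0.05, 0.26], [0, 0, -0.1], 0.3]]'

```text
time_s: 10.25
ee_pos: [642.6, -181.3, 293.9]
ee_rot: [-179.9, 0.2, -109.0]
force: [-0.3, -1.5, -0.2]
gripper_width: 39.8
```

```bash
python3 st.py
```

```text
time_s 10.25
qpos [-16.778  31.062  85.423   0.175  63.418  92.171]
ee_pos [ 642.61  -181.32   293.864]
ee_rot [-1.79908e+02  1.60000e-01 -1.09027e+02]
force [-0.307 -1.457 -0.172]
torque [ 0.137 -0.099  0.405]
gripper_width 39.776
```

Call:
jog_arm --series '[[[0, 0, 0.04], [0, 0, -0.015], 0.3], [[0, -0.1, 0.08], [0, 0, -0.03], 0.3], [[0, -0.1, 0.12], [0, 0, -0.045], 0.3], [[0, -0.1, 0.16], [0, 0, -0.06], 0.3], [[0, -0.1, 0.2], [0, 0, -0.08], 0.3]]'

```text
time_s: 10.67
ee_pos: [642.4, -181.2, 294.0]
ee_rot: [-180.0, 0.1, -113.5]
force: [-0.5, 0.6, 1.2]
gripper_width: 39.8
```

```bash
python3 st.py
```

```text
time_s 10.667
qpos [-1.6752e+01  3.1048e+01  8.5426e+01  8.0000e-02  6.3477e+01  9.6694e+01]
ee_pos [ 642.433 -181.176  294.006]
ee_rot [-1.79959e+02  7.70000e-02 -1.13482e+02]
force [-0.465  0.608  1.151]
torque [0.163 0.049 2.455]
gripper_width 39.785
```

The stop is felt: torque jumped from 0.4 to 2.5 N m. I'll ease off the strain slightly, then release.

Call:
jog_arm --series '[[[0, 0, 0], [0, 0, 0.03], 0.3], [[0, 0, 0], [0, 0, 0.06], 0.3], [[0, 0, 0], [0, 0, 0.07], 0.3], [[0, 0, 0], [0, 0, 0.07], 0.3], [[0, 0, 0], [0, 0, 0.07], 0.3]]'

```text
time_s: 11.08
ee_pos: [642.4, -181.3, 294.0]
ee_rot: [-180.0, 0.1, -109.7]
force: [-0.4, -0.0, -0.2]
gripper_width: 39.7
```

```bash
python3 st.py
```

```text
time_s 11.083
qpos [-16.775  31.05   85.425   0.145  63.486  92.842]
ee_pos [ 642.39  -181.293  293.981]
ee_rot [-1.79968e+02  1.31000e-01 -1.09682e+02]
force [-0.374 -0.017 -0.187]
torque [ 0.125  0.006 -0.297]
gripper_width 39.741
```

Call:
jog_arm --series '[[[0, 0, 0], [0, 0, 0], 0.5], [[0, 0, 0], [0, 0, 0], 0.6], [[0, 0, 0], [0, 0, 0], 0.75], [[0, 0, 0], [0, 0, 0], 0.9], [[0, 0, 0], [0, 0, 0], 1]]'

```text
time_s: 11.5
ee_pos: [642.4, -181.3, 293.9]
ee_rot: [-180.0, 0.1, -109.7]
force: [0.1, -0.2, 0.8]
gripper_width: 69.5
```

Call:
jog_arm --series '[[[0, 0, 10], [0, 0, 0], 1], [[0, 0, 25], [0, 0, 0], 1], [[0, 0, 45], [0, 0, 0], 1], [[0, 0, 65], [0, 0, 0], 1], [[0, 0, 75], [0, 0, 0], 1]]'

```text
time_s: 11.92
ee_pos: [642.7, -181.3, 372.5]
ee_rot: [-179.7, 0.1, -109.7]
force: [-0.1, 0.5, 0.0]
gripper_width: 91.3
```

```bash
python3 st.py;  python3 -c "
from h import *
snap('top','top1.png')"
```

```text
time_s 11.917
qpos [-16.77   27.769  79.313   0.136  72.606  92.88 ]
ee_pos [ 642.728 -181.331  372.511]
ee_rot [-1.79694e+02  1.45000e-01 -1.09689e+02]
force [-0.051  0.467  0.005]
torque [ 0.048  0.046 -0.022]
gripper_width 91.271
```

Call:
jog_arm --series '[[[-20, 3, 0], [0, 0, 0.05], 1], [[-45, 7, 0], [0, 0, 0.1], 1], [[-70, 11, 0], [-0.003, 0, 0.15], 1], [[-88, 13.5, 0], [-0.005, 0, 0.204], 1], [[-94.8, 14.5, 0], [-0.005, 0, 0.204], 1]]'

```text
time_s: 12.38
ee_pos: [545.7, -166.4, 373.4]
ee_rot: [-179.6, -0.1, -98.0]
force: [0.4, 0.6, 0.8]
gripper_width: 91.2
```

Call:
jog_arm --series '[[[0, 0, -10], [0, 0, 0], 1], [[0, 0, -25], [0, 0, 0], 1], [[0, 0, -40], [0, 0, 0], 1], [[0, 0, -50], [0, 0, 0], 1], [[0, 0, -50], [0, 0, 0], 1]]'

```text
time_s: 12.8
ee_pos: [545.8, -166.3, 320.2]
ee_rot: [-179.9, -0.0, -98.0]
force: [0.2, 1.0, 0.6]
gripper_width: 90.7
```

Run:
```python
from h import *
f=wsnap('w4.png'); s=f['state']; print(s['qpos'],s['ee_pos'],s['ee_rot'])
print(proj(f,[547.9,-166.8,80]))
cv2.imwrite('pics/w4b.png',cv2.convertScaleAbs(cv2.cvtColor(f['pixels'],cv2.COLOR_RGB2BGR),alpha=1.8))
```

```text
[-1.80883258e+01  2.16555822e+01  9.75118132e+01 -4.17872710e-02
  6.07551941e+01  7.99293618e+01] [ 545.77900435 -166.26408837  320.23335407] [-1.79930169e+02 -4.94614677e-02 -9.79973275e+01]
(np.float64(319.9374243906891), np.float64(260.5811457255371))
```

View pics/w4b.png

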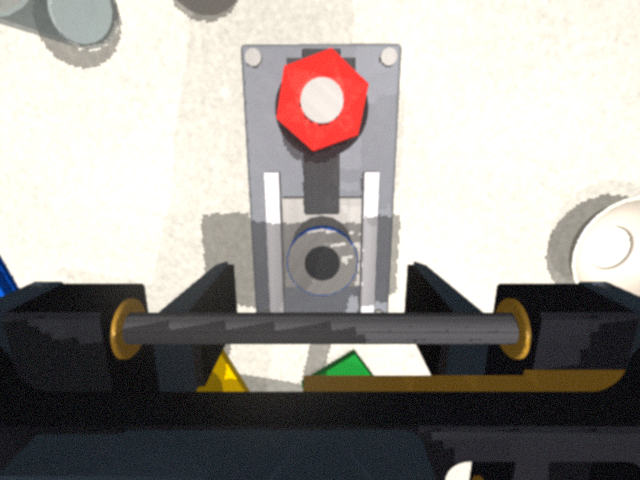

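Run:
```python
from h import *
f=load('w4'); print(back(f,322,262,80)); print('screw',back(f,321.5,100,128)); print('rails', [back(f,u,172,32).round(1) for u in (264,280,364,380)])
```

```text
[ 546.7068957  -168.04490958   80.        ]
screw [ 641.3101048  -180.69042429  128.        ]
rails [array([ 609.6, -131.9,   32. ]), array([ 607.9, -144.1,   32. ]), array([ 598.9, -208.2,   32. ]), array([ 597.2, -220.5,   32. ])]
```

Call:
jog_arm --series '[[[1.6, -1, -20], [0, 0, 0], 1], [[1.6, -1, -40], [0, 0, 0], 1], [[1.6, -1, -60], [0, 0, 0], 1], [[1.6, -1, -76], [0, 0, 0], 1], [[1.6, -1, -83], [0, 0, 0], 1]]'

```text
time_s: 13.27
ee_pos: [547.8, -167.4, 237.1]
ee_rot: [-179.9, -0.0, -98.0]
force: [0.0, 1.1, -0.0]
gripper_width: 91.0
```

Call:
jog_arm --series '[[[0, 0, 0], [0, 0, 0], 0.8], [[0, 0, 0], [0, 0, 0], 0.7], [[0, 0, 0], [0, 0, 0], 0.65], [[0, 0, 0], [0, 0, 0], 0.6], [[0, 0, 0], [0, 0, 0], 0.6]]' --squeeze 8

```text
time_s: 13.68
ee_pos: [548.2, -167.5, 238.1]
ee_rot: [-179.8, -0.1, -98.0]
force: [-0.4, -0.5, -0.0]
gripper_width: 61.2
```

```bash
python3 st.py
```

```text
time_s 13.683
qpos [-1.81320e+01  2.68570e+01  1.02756e+02 -4.50000e-02  5.01760e+01
  7.99120e+01]
ee_pos [ 548.159 -167.496  238.118]
ee_rot [-1.79798e+02 -7.10000e-02 -9.80150e+01]
force [-0.391 -0.486 -0.04 ]
torque [ 0.023  0.023 -0.019]
gripper_width 61.152
```

Call:
jog_arm --series '[[[0, 0, -1.5], [0, 0, 0], 0.58], [[0, 0, -2.5], [0, 0, 0], 0.54], [[0, 0, -2.5], [0, 0, 0], 0.5], [[0, 0, -2.5], [0, 0, 0], 0.48], [[0, 0, -2.5], [0, 0, 0], 0.46]]' --squeeze 6

```text
time_s: 14.1
ee_pos: [548.2, -167.6, 235.8]
ee_rot: [-179.8, -0.1, -98.0]
force: [-1.1, -0.9, 1.5]
gripper_width: 47.8
```

```bash
python3 st.py
```

```text
time_s 14.1
qpos [-1.81350e+01  2.70160e+01  1.02887e+02 -5.90000e-02  4.98600e+01
  7.99100e+01]
ee_pos [ 548.219 -167.577  235.833]
ee_rot [-1.79775e+02 -8.60000e-02 -9.80070e+01]
force [-1.11  -0.875  1.497]
torque [-0.085  0.04  -0.01 ]
gripper_width 47.752
```

Call:
jog_arm --series '[[[0, 0, 0], [0, 0, 0], 0.4], [[0, 0, 0], [0, 0, 0], 0.4], [[0, 0, 0], [0, 0, 0], 0.4], [[0, 0, 0], [0, 0, 0], 0.4], [[0, 0, 0], [0, 0, 0], 0.4]]' --squeeze 25

```text
time_s: 14.52
ee_pos: [548.2, -167.6, 235.8]
ee_rot: [-179.8, -0.1, -98.0]
force: [-1.0, -0.1, 0.3]
gripper_width: 47.4
```

Call:
jog_arm --series '[[[-1, 0.14, 0], [0, 0, 0], 0.4], [[-2, 0.28, 0], [0, 0, 0], 0.4], [[-3, 0.42, 0], [0, 0, 0], 0.4], [[-4, 0.56, 0], [0, 0, 0], 0.4], [[-5, 0.7, 0], [0, 0, 0], 0.4]]'

```text
time_s: 14.93
ee_pos: [543.3, -166.9, 235.9]
ee_rot: [-179.7, -0.1, -98.0]
force: [3.0, -1.0, -0.9]
gripper_width: 47.2
```

```bash
python3 st.py
```

```text
time_s 14.933
qpos [-1.82260e+01  2.66500e+01  1.03571e+02 -5.30000e-02  4.95020e+01
  7.98160e+01]
ee_pos [ 543.331 -166.915  235.851]
ee_rot [-1.79735e+02 -8.90000e-02 -9.80080e+01]
force [ 2.998 -0.962 -0.934]
torque [-0.035 -0.472 -0.01 ]
gripper_width 47.152
```

Call:
jog_arm --series '[[[-2.4, 0.33, 0], [0, 0, 0], 0.4], [[-4.8, 0.66, 0], [0, 0, 0], 0.4], [[-7.2, 1.0, 0], [0, 0, 0], 0.4], [[-9.6, 1.33, 0], [0, 0, 0], 0.4], [[-12, 1.67, 0], [0, 0, 0], 0.4]]'

```text
time_s: 15.35
ee_pos: [531.0, -165.2, 235.9]
ee_rot: [-179.7, -0.1, -98.0]
force: [2.2, -1.1, -1.6]
gripper_width: 47.8
```

Call:
jog_arm --series '[[[-2.4, 0.33, 0], [0, 0, 0], 0.4], [[-4.8, 0.66, 0], [0, 0, 0], 0.4], [[-7.2, 1.0, 0], [0, 0, 0], 0.4], [[-9.6, 1.33, 0], [0, 0, 0], 0.4], [[-12, 1.67, 0], [0, 0, 0], 0.4]]'

```text
time_s: 15.77
ee_pos: [518.8, -163.5, 235.9]
ee_rot: [-179.7, -0.1, -98.0]
force: [1.7, 0.2, -3.2]
gripper_width: 47.4
```

Call:
jog_arm --series '[[[-2, 0.28, 0], [0, 0, 0], 0.4], [[-4, 0.56, 0], [0, 0, 0], 0.4], [[-4.5, 0.63, 0], [0, 0, 0], 0.4], [[-4.5, 0.63, 0], [0, 0, 0], 0.4], [[-4.5, 0.63, 0], [0, 0, 0], 0.4]]'

```text
time_s: 16.18
ee_pos: [513.9, -162.8, 235.8]
ee_rot: [-179.8, -0.1, -98.0]
force: [0.1, -0.8, 0.0]
gripper_width: 47.9
```

```bash
python3 st.py; python3 -c "
from h import *
f=wsnap('w5.png')
cv2.imwrite('pics/w5b.png',cv2.convertScaleAbs(cv2.cvtColor(f['pixels'],cv2.COLOR_RGB2BGR),alpha=1.8))"
```

```text
time_s 16.183
qpos [-1.87850e+01  2.45310e+01  1.07519e+02 -6.40000e-02  4.77470e+01
  7.92630e+01]
ee_pos [ 513.942 -162.789  235.81 ]
ee_rot [-1.7981e+02 -8.5000e-02 -9.8005e+01]
force [ 0.082 -0.773  0.043]
torque [-0.044 -0.145 -0.   ]
gripper_width 47.856
```

View pics/w5b.png

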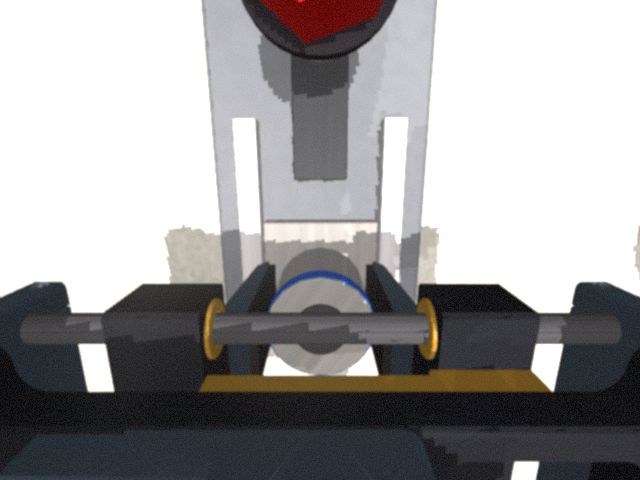

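The foot's front edge (v≈220) is now well clear of the strap tip (v≈180), with the jar centred between the rails. It was drawn out about 34 mm. I lift slowly first, then faster.

Call:
jog_arm --series '[[[0, 0, 0], [0, 0, 0], 0.4], [[0, 0, 1], [0, 0, 0], 0.4], [[0, 0, 3], [0, 0, 0], 0.4], [[0, 0, 6], [0, 0, 0], 0.4], [[0, 0, 10], [0, 0, 0], 0.4]]' --squeeze 35

```text
time_s: 16.65
ee_pos: [513.4, -162.6, 245.2]
ee_rot: [-180.0, -0.1, -98.0]
force: [0.3, -0.2, -5.6]
gripper_width: 47.1
```

```bash
python3 st.py
```

```text
time_s 16.65
qpos [-1.87850e+01  2.38310e+01  1.06967e+02 -6.60000e-02  4.91630e+01
  7.92610e+01]
ee_pos [ 513.406 -162.61   245.24 ]
ee_rot [-1.79971e+02 -5.60000e-02 -9.80030e+01]
force [ 0.27  -0.158 -5.603]
torque [ 0.044  0.061 -0.009]
gripper_width 47.099
```

Call:
jog_arm --series '[[[0, 0, 8], [0, 0, 0], 0.4], [[0, 0, 18], [0, 0, 0], 0.4], [[0, 0, 28], [0, 0, 0], 0.4], [[0, 0, 38], [0, 0, 0], 0.4], [[0, 0, 45], [0, 0, 0], 0.4]]'

```text
time_s: 17.07
ee_pos: [513.7, -162.7, 292.2]
ee_rot: [-179.8, -0.1, -98.0]
force: [-0.1, 1.0, -6.2]
gripper_width: 47.6
```

Call:
jog_arm --series '[[[2, 10, 0], [0, 0, 0.03], 0.4], [[5, 30, 0], [0, 0, 0.06], 0.4], [[8, 55, 0], [0, 0, 0.09], 0.4], [[12, 80, 0], [0, 0, 0.12], 0.4], [[15, 105, 0], [0, 0, 0.15], 0.4]]'

```text
time_s: 17.48
ee_pos: [528.6, -56.1, 292.3]
ee_rot: [-179.8, -0.1, -89.3]
force: [0.8, 0.0, -6.1]
gripper_width: 47.7
```

Call:
jog_arm --series '[[[4, 25, 0], [0, 0, 0.03], 0.4], [[8, 50, 0], [0, 0, 0.06], 0.4], [[12, 75, 0], [0, 0, 0.09], 0.4], [[15, 100, 0], [0, 0, 0.12], 0.4], [[19, 125, 0], [0, 0, 0.147], 0.4]]'

```text
time_s: 17.9
ee_pos: [547.2, 70.7, 292.4]
ee_rot: [-179.9, -0.0, -80.7]
force: [0.9, -0.4, -5.5]
gripper_width: 47.5
```

```bash
python3 st.py
```

```text
time_s 17.9
qpos [ 6.18000e+00  2.17020e+01  1.02102e+02 -3.40000e-02  5.60570e+01
  8.69080e+01]
ee_pos [547.239  70.748 292.35 ]
ee_rot [-1.79863e+02 -3.60000e-02 -8.07100e+01]
force [ 0.894 -0.399 -5.497]
torque [-0.034 -0.004 -0.044]
gripper_width 47.455
```

Call:
jog_arm --series '[[[4, 25, 0], [0, 0, 0], 0.4], [[8, 50, 0], [0, 0, -0.005], 0.4], [[11, 75, 0], [0, 0, -0.005], 0.4], [[13.5, 92, 0], [0, 0, -0.005], 0.4], [[14.5, 97.5, 0], [0, 0, -0.005], 0.4]]'

```text
time_s: 18.32
ee_pos: [561.7, 171.4, 292.3]
ee_rot: [-179.8, 0.1, -80.8]
force: [0.4, -0.1, -5.6]
gripper_width: 47.6
```

Call:
jog_arm --series '[[[0, 0, 0], [0, 0, 0], 0.4], [[0, 0, 0], [0, 0, 0], 0.4], [[0, 0, 0], [0, 0, 0], 0.4], [[0, 0, 0], [0, 0, 0], 0.4], [[0, 0, 0], [0, 0, 0], 0.4]]'

```text
time_s: 18.73
ee_pos: [561.6, 170.5, 292.3]
ee_rot: [-179.8, 0.0, -80.9]
force: [0.4, -0.6, -6.0]
gripper_width: 47.6
```

```bash
python3 st.py; python3 -c "
from h import *
f=wsnap('w6.png')
cv2.imwrite('pics/w6b.png',cv2.convertScaleAbs(cv2.cvtColor(f['pixels'],cv2.COLOR_RGB2BGR),alpha=1.8))
g=snap('top','top2.png'); im=cv2.cvtColor(g['pixels'],cv2.COLOR_RGB2BGR)
cv2.imwrite('pics/c6.png',cv2.resize(im[180:290,180:300],None,fx=5,fy=5,interpolation=cv2.INTER_CUBIC))"
```

```text
time_s 18.733
qpos [1.5759e+01 2.4513e+01 9.7358e+01 3.1000e-02 5.7971e+01 9.6607e+01]
ee_pos [561.57  170.492 292.323]
ee_rot [-1.79845e+02  4.40000e-02 -8.08640e+01]
force [ 0.383 -0.6   -5.956]
torque [-0.001 -0.009  0.045]
gripper_width 47.633
```

View pics/w6b.png

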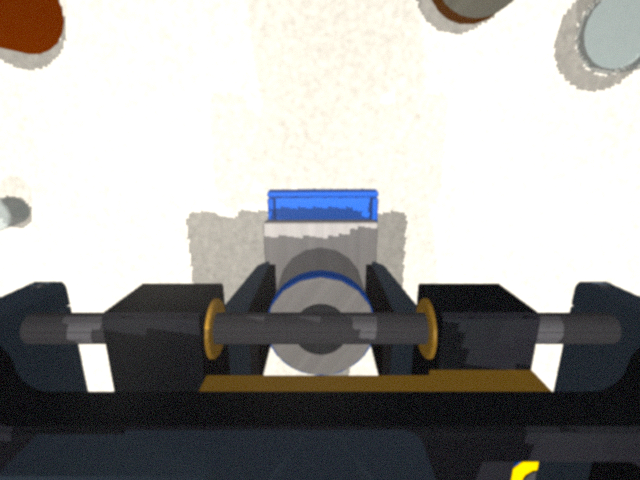

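Run:
```python
from h import *
f=load('w6')
a=back(f,268,190,16);b=back(f,378,190,16); ux=np.array([np.cos(np.radians(9)),np.sin(np.radians(9)),0])
print('rim',a,b,np.linalg.norm(a-b),'tray centre',(a+b)/2-48*ux)
h=292.32-235.8+20+10
a=back(f,264,221,h);b=back(f,378,221,h); print('foot',a,b,np.linalg.norm(a-b),'jar centre',(a+b)/2-38*ux)
```

```text
rim [601.02948114 216.47547933  16.        ] [614.11471831 135.36012452  16.        ] 82.16400804648448 tray centre [560.16305938 168.4089476   16.        ]
foot [592.52076348 207.04410307  86.52      ] [602.59124497 144.66995674  86.52      ] 63.18187023820747 jar centre [560.02384728 169.91252023  86.52      ]
```

Call:
jog_arm --series '[[[0.2, -1.8, -8], [0, 0, 0], 0.4], [[0.2, -1.8, -18], [0, 0, 0], 0.4], [[0.2, -1.8, -30], [0, 0, 0], 0.4], [[0.2, -1.8, -40], [0, 0, 0], 0.4], [[0.2, -1.8, -45], [0, 0, 0], 0.4]]'

```text
time_s: 19.25
ee_pos: [561.2, 168.6, 245.0]
ee_rot: [179.9, 0.0, -80.9]
force: [0.6, -0.6, -6.0]
gripper_width: 47.4
```

Call:
jog_arm --series '[[[0, 0, -4], [0, 0, 0], 0.4], [[0, 0, -8], [0, 0, 0], 0.4], [[0, 0, -12], [0, 0, 0], 0.4], [[0, 0, -15], [0, 0, 0], 0.4], [[0, 0, -17], [0, 0, 0], 0.4]]'

```text
time_s: 19.67
ee_pos: [561.3, 168.6, 227.8]
ee_rot: [180.0, 0.0, -80.9]
force: [0.4, -0.7, -6.0]
gripper_width: 47.4
```

```bash
python3 st.py
```

```text
time_s 19.667
qpos [1.55850e+01 2.85550e+01 1.01466e+02 3.90000e-02 5.00210e+01 9.64280e+01]
ee_pos [561.256 168.568 227.79 ]
ee_rot [ 1.79955e+02  2.50000e-02 -8.08680e+01]
force [ 0.372 -0.731 -6.004]
torque [ 0.03  -0.058  0.028]
gripper_width 47.362
```

Call:
jog_arm --series '[[[0, 0, -1], [0, 0, 0], 0.4], [[0, 0, -2], [0, 0, 0], 0.4], [[0, 0, -3], [0, 0, 0], 0.4], [[0, 0, -4], [0, 0, 0], 0.4], [[0, 0, -4.8], [0, 0, 0], 0.4]]'

```text
time_s: 20.08
ee_pos: [561.3, 168.6, 223.1]
ee_rot: [180.0, 0.0, -80.9]
force: [0.5, 0.2, -6.0]
gripper_width: 47.5
```

Call:
jog_arm --series '[[[0, 0, -0.3], [0, 0, 0], 0.4], [[0, 0, -0.6], [0, 0, 0], 0.4], [[0, 0, -0.9], [0, 0, 0], 0.4], [[0, 0, -1.2], [0, 0, 0], 0.4], [[0, 0, -1.5], [0, 0, 0], 0.4]]'

```text
time_s: 20.5
ee_pos: [561.3, 168.6, 221.6]
ee_rot: [180.0, 0.0, -80.9]
force: [0.2, 0.2, -5.8]
gripper_width: 47.3
```

```bash
python3 st.py
```

```text
time_s 20.5
qpos [1.55880e+01 2.89830e+01 1.01808e+02 4.00000e-02 4.92230e+01 9.64260e+01]
ee_pos [561.304 168.606 221.612]
ee_rot [ 1.79982e+02  2.80000e-02 -8.08640e+01]
force [ 0.179  0.196 -5.797]
torque [ 0.046 -0.046 -0.026]
gripper_width 47.339
```

Call:
jog_arm --series '[[[0, 0, -0.25], [0, 0, 0], 0.4], [[0, 0, -0.5], [0, 0, 0], 0.4], [[0, 0, -0.75], [0, 0, 0], 0.4], [[0, 0, -1.0], [0, 0, 0], 0.4], [[0, 0, -1.2], [0, 0, 0], 0.4]]'

```text
time_s: 20.92
ee_pos: [561.2, 168.6, 220.9]
ee_rot: [180.0, 0.0, -80.9]
force: [-1.5, 0.0, 0.6]
gripper_width: 47.4
```

```bash
python3 st.py
```

```text
time_s 20.917
qpos [1.55920e+01 2.90280e+01 1.01855e+02 4.30000e-02 4.91320e+01 9.64300e+01]
ee_pos [561.227 168.633 220.911]
ee_rot [ 1.79981e+02  3.00000e-02 -8.08670e+01]
force [-1.527  0.02   0.578]
torque [-0.159  0.299 -0.079]
gripper_width 47.425
```

The jar is down: contact came at TCP z 220.9, as predicted. Releasing gently.

Call:
jog_arm --series '[[[0, 0, 0], [0, 0, 0], 0.55], [[0, 0, 0], [0, 0, 0], 0.6], [[0, 0, 0], [0, 0, 0], 0.75], [[0, 0, 0], [0, 0, 0], 0.9], [[0, 0, 0], [0, 0, 0], 1]]' --squeeze 5

```text
time_s: 21.33
ee_pos: [561.4, 168.7, 221.2]
ee_rot: [-180.0, 0.0, -80.9]
force: [0.2, 0.1, 0.3]
gripper_width: 71.9
```

Call:
jog_arm --series '[[[0, 0, 0], [0, 0, 0], 1], [[0, 0, 0], [0, 0, 0], 1], [[0, 0, 10], [0, 0, 0], 1], [[0, 0, 30], [0, 0, 0], 1], [[0, 0, 55], [0, 0, 0], 1]]'

```text
time_s: 21.75
ee_pos: [560.9, 168.5, 275.9]
ee_rot: [179.8, 0.0, -80.9]
force: [0.5, 0.8, -0.5]
gripper_width: 91.2
```

Call:
jog_arm --series '[[[0, 0, 20], [0, 0, 0], 1], [[0, 0, 45], [0, 0, 0], 1], [[0, 0, 70], [0, 0, 0], 1], [[-15, 0, 85], [0, 0, 0], 1], [[-30, 0, 90], [0, 0, 0], 1]]'

```text
time_s: 22.17
ee_pos: [531.5, 168.6, 369.8]
ee_rot: [-179.8, 0.1, -80.9]
force: [0.0, 0.4, -0.1]
gripper_width: 91.1
```

Call:
jog_arm --series '[[[-30, 0, 0], [0, 0, 0], 1], [[-60, 0, 0], [0, 0, 0], 1], [[-90, 0, 0], [0, 0, 0], 1], [[-115, 0, 0], [0, 0, 0], 1], [[-120, 0, 0], [0, 0, 0], 1]]'

```text
time_s: 22.58
ee_pos: [407.7, 168.1, 370.3]
ee_rot: [-179.9, 0.1, -80.8]
force: [-0.2, -0.2, -0.0]
gripper_width: 91.2
```

```bash
python3 st.py; python3 -c "
from h import *
f=wsnap('w7.png')
g=snap('top','top3.png'); im=cv2.cvtColor(g['pixels'],cv2.COLOR_RGB2BGR)
g=snap('scene','scene3.png'); i2=cv2.cvtColor(g['pixels'],cv2.COLOR_RGB2BGR)
o=np.zeros((600,800,3),np.uint8)
o[:300,:400]=cv2.resize(f['pixels'][:,:,::-1],(400,300)); o[:300,400:]=cv2.resize(im,(400,300))
o[300:,:400]=cv2.resize(im[200:275,200:300],(400,300)); o[300:,400:]=cv2.resize(i2[200:350,200:400],(400,300))
cv2.imwrite('pics/m7.png',cv2.convertScaleAbs(o,alpha=1.5))"
```

```text
time_s 22.583
qpos [2.08990e+01 7.80700e+00 1.09142e+02 5.00000e-02 6.29710e+01 1.01713e+02]
ee_pos [407.739 168.122 370.304]
ee_rot [-1.79931e+02  5.90000e-02 -8.08370e+01]
force [-0.193 -0.193 -0.047]
torque [ 0.008  0.047 -0.004]
gripper_width 91.191
```

View pics/m7.png

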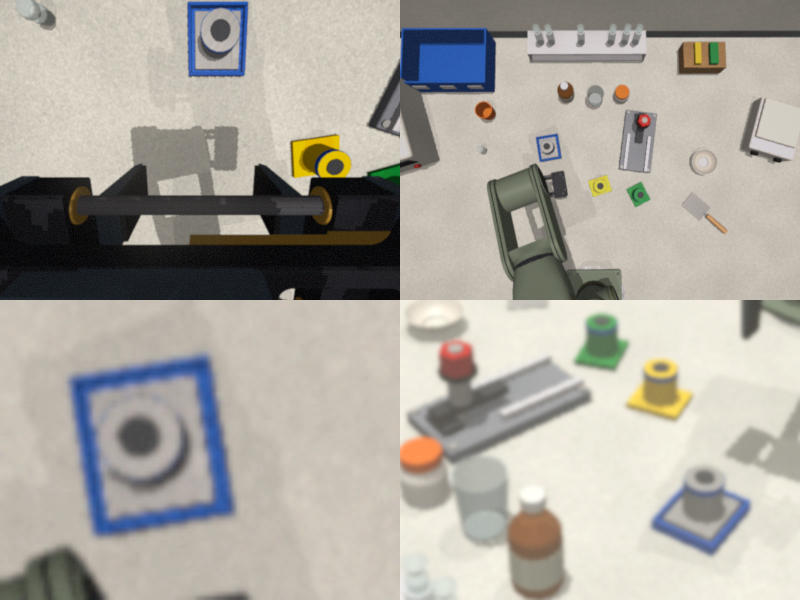

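The pictures show the jar standing upright inside the tray with an even margin all round (lower-left crop). The bystanders are where they were and the gripper is clear. Handing in.

```bash
python3 -c "
from h import *
print(env.job_done())"
```

```text
the job is handed in; nothing more can be done
None
```

The jar is standing in the blue tray with the clamp loosened, and I handed the job in about 23 s into the 72 s allowed. No verdict was reported.

- **Knob:** I turned it clockwise about 3.17 rad with the hand rising alongside it. Vertical force on the hand stayed under about 2 N at every reading. The stop showed as a torque jump from 0.4 to 2.5 N m. I then eased back about 0.07 rad and let go, with the hand about 6.0 mm above where the rise began.
- **Jar:** I drew it about 34 mm along the channel with roughly 3 N of drag. A wrist picture showed the foot clear of the strap before I lifted. It touched down in the tray at the predicted height, and the force readings stayed small.
- **Last checks:** In the pictures the jar is flat with an even margin all round. My last estimate before lowering put it within about 2 mm of the tray's centre. The bystanders look unmoved, and the gripper is clear with no force on it.
- **Not checked or disagreed:**
  - I didn't measure the toe height directly; 6 mm is inferred from the hand's rise and the stop torque.
  - The 2.5 N m at the stop was a little more than I meant to apply. By the stop's stated stiffness the toe would have gone to about 6.5 mm; the hand's height suggested about 6.1 mm. Both are below the 7 mm limit.
  - The top and wrist cameras differed by 1 to 3 mm on the knob and tray positions. The grip forces came out balanced after a small correction.

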